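# Sort the strip-down tray: plugs to the wash basket, drift pins to the V-block

### The arm

A 7-joint arm with a two-finger parallel gripper is mounted at the origin on a cart in front of the work surface, level with it; the furniture and walls round the work are solid. World frame = base frame: x ahead of the robot, y to its left, z up, the work surface at z = 0. Lengths are in m, angles in rad, forces in N, time in s.
With the tool pointing down it reaches from about 0.4 to 0.875 m from the base axis. Payload 19.3 kg.
Tool frame: the origin (TCP) lies on the centre line of the jaws, within the pads' length; the fingertips stand 14 mm ahead of it and the grasp point (between the pads) lies 5 mm behind it (bot.tip_extent is the distance from the TCP to the fingertips, in m); z points along the fingers, y is the line along which they close (so a half turn about z gives the same grasp; the last joint's range is limited). The gripper opens to 85 mm and grips with 20 to 120 N. Pads are 22 mm wide; open, the fingers measure 114 mm over their backs; the gripper's body (76 mm by 85 mm) begins 54 mm behind the grasp point. The pads swing forward as they close: fully open they stand 13 mm farther back than shut.
Start: joints at [-1.257, 0.521, -0.036, 1.599, 0.021, 1.021, -0.113], TCP at [0.234, 0.58, 0.245] pointing down, gripper open.
Joint ranges: [-2.91, 2.91], [-0.3, 2.13], [-1.5, 1.42], [0.17, 2.43], [-1.26, 4.41], [0.16, 1.93], [-2.52, 2.52]. Speed limits (rad/s): [1.89, 1.89, 2.39, 2.39, 3.01, 3.01, 3.01].

### API

Orientations are given as [roll, pitch, yaw] about the fixed x, y, z axes, in that order (R = Rz(yaw) Ry(pitch) Rx(roll)).
In Python, from workcell import monitor, grab_frame, camera_model, bot gives the robot as it stands.
- The arm moves only by the tool move_arm, never from a script. Its argument "moves" is a list of rows, each a list of 4 numbers: the shift along the world's x, y, z in mm, then the turn about the world's z in rad. A call has 1 to 12 rows; each row is the pose to reach, as a shift and turn from the pose commanded when the call began; what a row does not reach only later rows make up. A row lasts 1/8 s, in which the tool goes at most 62.5 mm and 10.7 degrees, less where a joint would pass 70% of its speed; a pose out of reach is approached as far as the arm can. A call with a gripper value outside its range is refused whole. "gripper" is the opening, from 0 (shut) to 1 (fully open), set as the call begins (left out, the last holds). The fingers move at their own pace and stop on an object; "newtons" is the grip in N (left out, the last holds). Time passes only in rows, so rows that repeat a pose let the fingers close. It gives the time, the measured TCP pose, the force, the opening and the grip force at its end, in the units of the state.
- monitor.observe(): the state, without advancing time (a new reading comes with each control period).
- grab_frame(name): name is "scene" or "top"; returns the picture (384x512x3 uint8, blue, green, red); there is no depth.
- camera_model(name): a dict with "vfov" (degrees; the focal length in pixels is half the picture's height over the tangent of half this angle, whatever the lens; pixels are square), "cx", "cy" (the principal point, pixels), "k1" (the pictures are not rectified: a ray, as slopes to the right and down, at radius r is drawn at 1 + k1 r^2 times it, then the intrinsics apply), "R" (3x3) and "t" (3): a world point X has camera coordinates R X + t. Camera axes: x right, y down, z forward; pixel columns grow to the right and rows downward; lengths in m; the calibration is good to about 2 mm. A picture is of the moment at which its call begins. camera_model takes no time and is no camera call.
- bot.job_done(): hands the job in; it is judged then, once.
The state is a dict: "clock": time; "qpos": joint angles; "qd": joint speeds; "joint_efforts": joint torques, N m; "position": TCP position; "tool_rot": TCP orientation; "force": force on the tool from outside, world axes, zero at the start; "moment": the same for the moment, N m; "grip_width": finger opening in m; "finger_force": force on a finger pad.
Only numpy, scipy, OpenCV 4.12 (cv2) and the standard library are available. Lean on these libraries where they do the work, as an engineer would, in place of code of your own. Each camera call takes 0.05 s, during which the arm holds its last target. There are 200 camera calls.

### The job

First hook the orange basket by its bent lip over the rim of the grey wash tub so that it hangs inside, then clear the steel catch tray: put every spark plug into the hanging basket and lay every steel drift pin in a V-groove of its own, pushed along it, blunt head first, until the head touches the stop wall. Leave the tape roll, the tape measure and the blue tin where they stand.

Things in the scene. Friction and masses are not known exactly. Their poses are not given: they have to be found in the camera images.
- tray: Shallow dark steel catch tray with the mixed parts in it, fixed, 210 x 216 mm (along its x and y), rim 9 mm high, walls and floor 4 mm thick; two low ribs along its x at y = -34 and +34 mm, tops 9 mm high like the rim. Origin: centre of its underside.
- vblock: Fixed blue and bright metal V-block, 132 mm wide (y), 120 mm long (x). Three V-grooves (90 degrees, 18 mm wide at the top, 9 mm deep) at y = -45, 0, +45 mm run along its x from the open end, x = -57.5, to a steel stop wall 92 mm high with its face at x = +47.5. The groove edges and the flat lands between them are 66 mm above its underside. Origin: centre of the underside.
- bridge (a point): Centre of the underside of the red keeper bridge, a bar 22 mm long (x of the V-block, from 4 to 26 mm before the stop wall) and 8 mm thick across all three grooves, 84 mm above the V-block's underside: pins slide under it but cannot be laid in there from above.
- tub: Grey open wash tub, fixed, outside 130 x 135 mm (x, y), 90 mm high, walls and floor 5 mm thick. Origin: centre of its underside.
- basket: Loose orange hook-on basket, 0.15 kg: open box, outside 102 x 86 mm (x, y), walls 3 mm, rim 48 mm above its underside, a bent lip on its -y side. Origin: centre of its underside. Hung on the tub, its underside stands 28 to 32 mm above the tub's underside and it may lean by about 0.1 rad.
- basket_lip (a point): Top centre of the basket's lip (in its frame 0, -48.5, 62 mm). The lip is 60 mm wide (x); it rises from the wall, bends outward and comes down to 42 mm height. The slot in it is 10 mm wide (y = -43 to -53) with its ceiling at 58 mm. The whole lip is 17 mm thick (y = -40 to -57) and can be gripped across from above.
- stop0 (a point): Point on the stop wall at the end of the groove at y = -45 mm of the V-block, 70 mm above its underside: here the centre of a pin's head comes when the pin is seated and touches the stop.
- stop1 (a point): Point on the stop wall at the end of the groove at y = 0 mm of the V-block, 70 mm above its underside: here the centre of a pin's head comes when the pin is seated and touches the stop.
- stop2 (a point): Point on the stop wall at the end of the groove at y = 45 mm of the V-block, 70 mm above its underside: here the centre of a pin's head comes when the pin is seated and touches the stop.
- pin0: Octagonal steel drift pin, 18 mm across flats, 90 mm long, 0.16 kg, flat blunt head at its +x end, short brass-coloured taper to a 10 mm flat tip at its -x end (taper 17 mm long). Origin: on its axis, halfway along; its x runs along the pin towards the head. It rolls little. May be absent.
- pin0_head (a point): Centre of the flat head face of this pin (45 mm along its x).
- plug0: Spark plug, 18 x 78 x 20 mm (x, y, z), 0.05 kg, long axis is its y; the metal half towards -y is 18 mm wide, the white half towards +y 12 mm. Origin: centre of its underside as it lies in the tray. May be absent.
- pin1: Octagonal steel drift pin, 18 mm across flats, 90 mm long, 0.16 kg, flat blunt head at its +x end, short brass-coloured taper to a 10 mm flat tip at its -x end (taper 17 mm long). Origin: on its axis, halfway along; its x runs along the pin towards the head. It rolls little. May be absent.
- pin1_head (a point): Centre of the flat head face of this pin (45 mm along its x).
- plug1: Spark plug, 18 x 78 x 20 mm (x, y, z), 0.05 kg, long axis is its y; the metal half towards -y is 18 mm wide, the white half towards +y 12 mm. Origin: centre of its underside as it lies in the tray. May be absent.
- pin2: Octagonal steel drift pin, 18 mm across flats, 90 mm long, 0.16 kg, flat blunt head at its +x end, short brass-coloured taper to a 10 mm flat tip at its -x end (taper 17 mm long). Origin: on its axis, halfway along; its x runs along the pin towards the head. It rolls little. May be absent.
- pin2_head (a point): Centre of the flat head face of this pin (45 mm along its x).
- plug2: Spark plug, 18 x 78 x 20 mm (x, y, z), 0.05 kg, long axis is its y; the metal half towards -y is 18 mm wide, the white half towards +y 12 mm. Origin: centre of its underside as it lies in the tray. May be absent.
- tape_roll: Roll of green tape lying flat, 104 mm across, 24 mm high, a bystander. Origin: centre of its underside.
- tape_measure: Black tape measure, 43 x 88 x 71 mm, a bystander. Origin: centre of its underside.
- tin: Blue and white tin, 75 mm across, 80 mm high, a bystander. Origin: centre of its underside.

How it is judged:
By the outcome, as a careful person would: the job done as asked, in the order asked, and still so for the second after the job is handed in, with the robot touching nothing.
Of pin0, pin1, pin2 only 2 to 3 are there at a start; the rules pass over those that are not, and their reading is None.
Of plug0, plug1, plug2 only 2 to 3 are there at a start; the rules pass over those that are not, and their reading is None.
At some moment in a run one of plug0, plug1, plug2 may be knocked a few centimetres aside while the robot is not near it.
It also fails if it takes over 210 s, if anything falls off the work surface, if the arm or the gripper's body presses on something with over 40 N, if the wrist force passes 120 N, or if a joint passes its speed limit or range.

## Working session

There is one attempt and no reset: what is moved stays moved. The work goes in short steps, Python scripts to look and compute and a tool call to move; the robot and the scene stay as the last step left them, time stands still between calls to the robot, and variables do not carry over. Pictures are saved under pics/ and viewed, at most 16 in all, crops included, and the job is handed in when it is done.

Besides the shell and the picture viewer there is one more tool, called as name(argument=value, ...) on one line, values as JSON. move_arm: Moves the arm, as the interface text tells. Its arguments: {"type":"object","properties":{"moves":{"type":"array","items":{"type":"array","items":{"type":"number"}}},"gripper":{"type":"number"},"newtons":{"type":"number"}},"required":["moves"]}

```bash
mkdir -p pics; ls
cat > h.py <<'E'
import numpy as np, cv2
from workcell import monitor, grab_frame, camera_model, bot
def ray(name,u,v):
    m=camera_model(name); f=192/np.tan(np.radians(m["vfov"])/2)
    K=np.array([[f,0,m["cx"]],[0,f,m["cy"]],[0,0,1]])
    p=cv2.undistortPoints(np.array([[[u,v]]],float),K,np.array([m["k1"],0,0,0.]),None,None,None,(3,100,1e-10)) if False else None
    d=np.array([(u-m["cx"])/f,(v-m["cy"])/f]); s=d.copy()
    for _ in range(50): s=d/(1+m["k1"]*(s@s))
    R=np.array(m["R"]); t=np.array(m["t"])
    return -R.T@t, R.T@np.array([s[0],s[1],1.])
def onz(name,u,v,z):
    c,d=ray(name,u,v); return c+d*(z-c[2])/d[2]
def proj(name,X):
    m=camera_model(name); f=192/np.tan(np.radians(m["vfov"])/2)
    p=np.array(m["R"])@np.array(X,float)+np.array(m["t"]); s=p[:2]/p[2]; s=s*(1+m["k1"]*(s@s))
    return f*s+[m["cx"],m["cy"]]
def snap(name,fn,crop=None,k=1):
    im=grab_frame(name); cv2.imwrite("pics/raw_"+fn,im)
    if crop: a,b,c,d=crop; im=im[b:d,a:c]
    cv2.imwrite("pics/"+fn,cv2.resize(im,None,fx=k,fy=k,interpolation=cv2.INTER_CUBIC) if k!=1 else im)
    return im
E
python3 - <<'E'
from h import *
for n in("scene","top"):
    snap(n,n+"1.png",None,1.5); m=camera_model(n); print(n,m["vfov"],m["cx"],m["cy"],m["k1"],-np.array(m["R"]).T@m["t"])
print(monitor.observe())
E
```

```text
pics
scene 53.49864700636001 251.46218281274534 193.67573538405645 0.00271199484890391 [-0.05639907 -0.46992003  0.77717988]
top 48.77925393019377 253.53369429803007 196.2144730230939 -0.09004388685464411 [0.43295186 0.16716619 1.29412905]
{'clock': 0.1, 'qpos': array([-1.25719871,  0.52193974, -0.03632296,  1.59994814,  0.02122074,
        1.02108554, -0.11282806]), 'qd': array([ 6.09239407e-04,  8.26565863e-05,  1.33391624e-03, -1.81263370e-03,
       -1.38586185e-03, -7.99664453e-04,  1.12981184e-03]), 'joint_efforts': array([ 4.00347286e-03, -9.28481412e+01,  1.98430717e+00, -3.70536089e+01,
        1.81928475e-02,  5.45511415e-03, -2.44428895e-05]), 'position': array([0.23395976, 0.57925405, 0.2447935 ]), 'tool_rot': array([-3.14060138e+00,  8.88881759e-05,  2.75776296e+00]), 'force': array([-0.89248732,  0.47642851, -0.41893426]), 'moment': array([-0.00790293,  0.00099275,  0.0174092 ]), 'finger_force': 0.0, 'grip_width': 0.0856186376768702}
```

View pics/scene1.png

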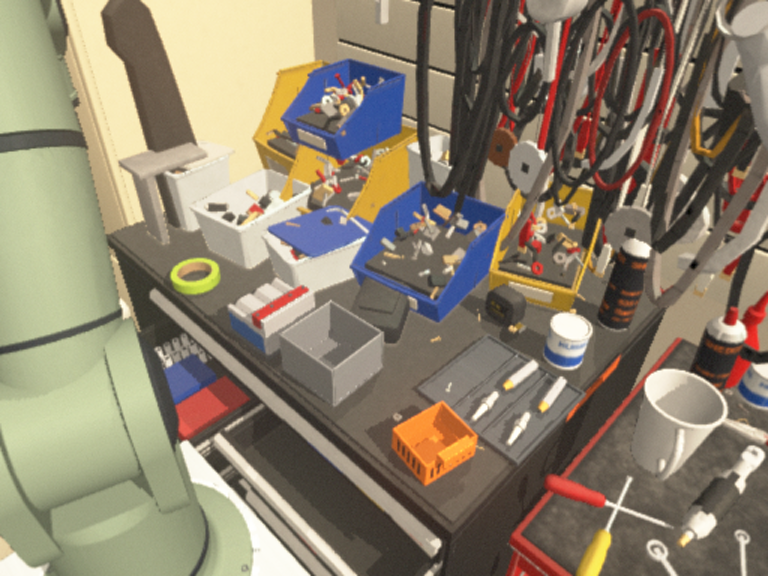

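View pics/top1.png

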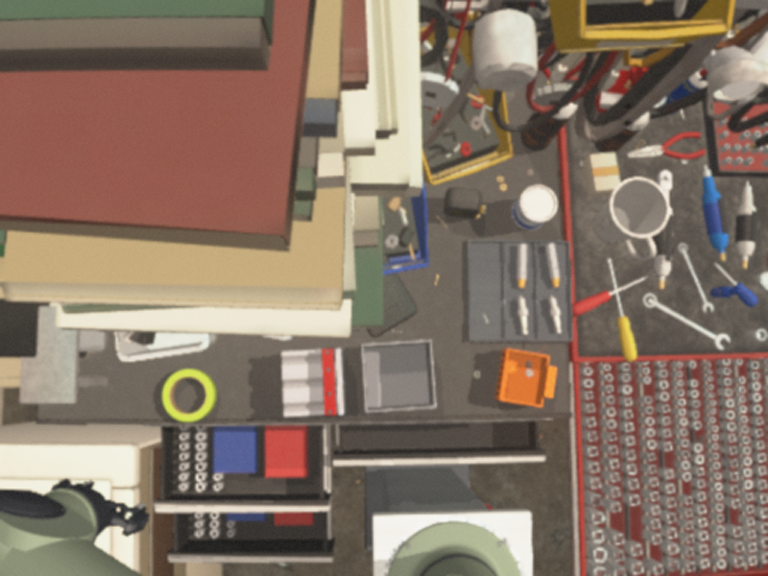

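The top view is oriented with +x up and +y left. The tray is at (515,290), the basket at (527,378) with its lip to the right, the tub at (398,375), and the V-block at (312,380) with its stop and bridge towards -y. Next I'll zoom in on the tray and the work row.

Run:
```python
import cv2,numpy as np
a=cv2.imread("pics/raw_top1.png"); s=cv2.imread("pics/raw_scene1.png")
A=cv2.resize(a[150:285,180:385],(790,520),interpolation=cv2.INTER_CUBIC)
cv2.imwrite("pics/c1.png",A)
B=cv2.resize(s[180:330,140:395],(790,465),interpolation=cv2.INTER_CUBIC)
cv2.imwrite("pics/c2.png",B)
```

```text
(no output)
```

View pics/c1.png

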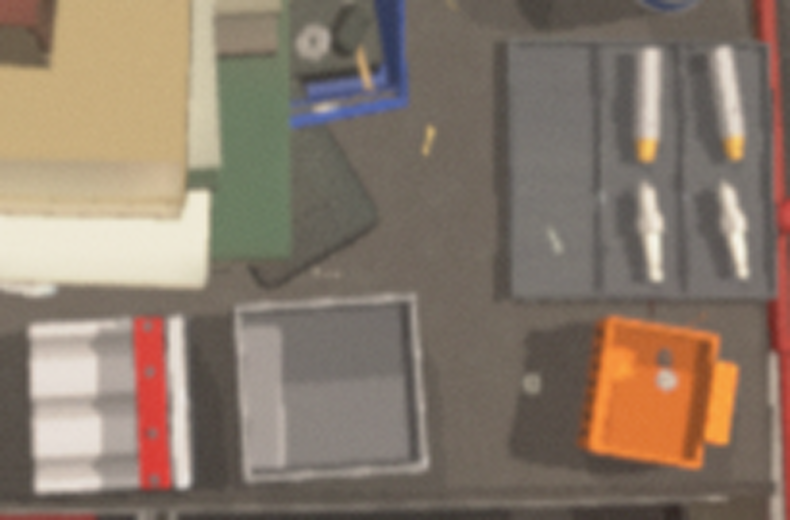

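View pics/c2.png

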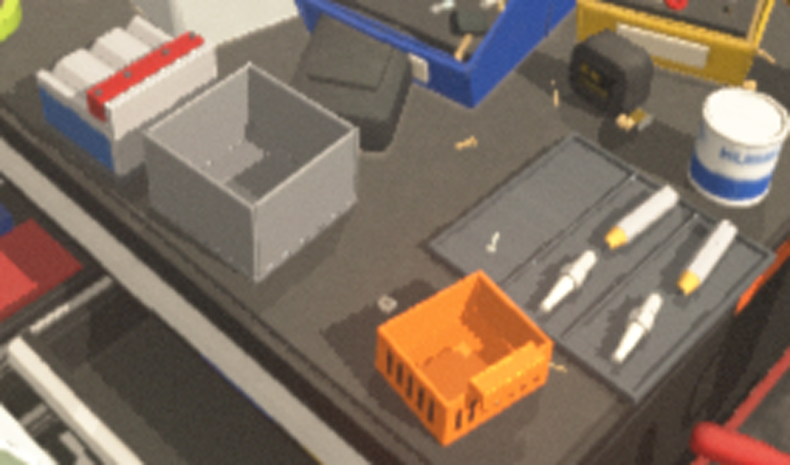

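Two pins lie in the tray with their brass tips towards -x, and two plugs lie with their white ends towards -x. The basket lip is at c1 (722,402), the tub rim corners at c1 (236,307), (414,295), (427,467), (245,479), and the V-block's red bar at c1 x≈150. Now I'll measure these.

Run:
```python
from h import *
np.set_printoptions(precision=4,suppress=True)
T=lambda u,v,z: onz("top",180+(u+.5)/3.854-.5,150+(v+.5)/3.852-.5,z)
S=lambda u,v,z: onz("scene",140+(u+.5)/3.098-.5,180+(v+.5)/3.1-.5,z)
for n,z,ps in [("tub rim",.09,[(236,307),(414,295),(427,467),(245,479)]),("basket rim",.048,[(607,318),(720,332),(703,467),(588,452)]),("lip",.062,[(735,362),(708,443),(722,402)]),
 ("vb lands",.066,[(30,322),(37,492)]),("bridge",.092,[(135,318),(163,317),(173,487),(142,489)]),("wall",.092,[(168,317),(181,317),(189,487),(175,488)]),("tray",.009,[(510,40),(767,43),(774,298),(508,297)])]:
    print(n); [print("  ",T(u,v,z)) for u,v in ps]
print("scene tub rim"); [print("  ",S(u,v,.09)) for u,v in [(250,64),(358,130),(254,209),(145,134)]]
print("scene basket"); [print("  ",S(u,v,.048)) for u,v in [(480,271),(550,347),(378,350)]]
print("scene bridge"); [print("  ",S(u,v,.092)) for u,v in [(198,33),(88,95)]]
im=cv2.imread("pics/raw_top1.png"); 
def blobs(nm,mask,cam,z,mn=20):
    for c in cv2.findContours(mask,cv2.RETR_EXTERNAL,cv2.CHAIN_APPROX_NONE)[0]:
        if cv2.contourArea(c)<mn: continue
        (x,y),_,_=cv2.minAreaRect(c); b=cv2.boxPoints(cv2.minAreaRect(c))
        print(nm,cam,(round(x),round(y)),cv2.contourArea(c),onz(cam,x,y,z)); print(np.array([onz(cam,*p,z)[:2] for p in b]).ravel())
for cam,roi in (("top",(312,158,380,228)),("scene",(310,235,385,300))):
    im=cv2.imread(f"pics/raw_{cam}1.png"); a,b,c,d=roi; m=np.zeros(im.shape[:2],np.uint8)
    m[b:d,a:c]=(im[b:d,a:c].max(2)>150)*255
    blobs("part",m,cam,.015)
```

```text
tub rim
   [0.4858 0.1759 0.09  ]
   [0.4928 0.0443 0.09  ]
   [0.3667 0.0376 0.09  ]
   [0.3603 0.1709 0.09  ]
basket rim
   [ 0.4749 -0.1084  0.048 ]
   [ 0.4626 -0.1962  0.048 ]
   [ 0.3598 -0.1787  0.048 ]
   [ 0.3732 -0.0902  0.048 ]
lip
   [ 0.4392 -0.2028  0.062 ]
   [ 0.3786 -0.1794  0.062 ]
   [ 0.4092 -0.1914  0.062 ]
vb lands
   [0.4776 0.3307 0.066 ]
   [0.3514 0.3255 0.066 ]
bridge
   [0.4787 0.2501 0.092 ]
   [0.4791 0.2296 0.092 ]
   [0.3555 0.2233 0.092 ]
   [0.3543 0.2458 0.092 ]
wall
   [0.4791 0.2259 0.092 ]
   [0.479  0.2163 0.092 ]
   [0.3553 0.2116 0.092 ]
   [0.3547 0.2218 0.092 ]
tray
   [ 0.7011 -0.0467  0.009 ]
   [ 0.6971 -0.2578  0.009 ]
   [ 0.4897 -0.2527  0.009 ]
   [ 0.4941 -0.0385  0.009 ]
scene tub rim
   [0.4883 0.1741 0.09  ]
   [0.4946 0.0422 0.09  ]
   [0.3686 0.0357 0.09  ]
   [0.3614 0.1664 0.09  ]
scene basket
   [ 0.4777 -0.1118  0.048 ]
   [ 0.4575 -0.1966  0.048 ]
   [ 0.3634 -0.1067  0.048 ]
scene bridge
   [0.4827 0.2411 0.092 ]
   [0.3558 0.2402 0.092 ]
part top (370, 209) 91.0 [ 0.5438 -0.2211  0.015 ]
[ 0.5824 -0.2105  0.5835 -0.2298  
[... 403 characters left out ...]
90) 106.0 [ 0.4825 -0.1792  0.015 ]
[ 0.4509 -0.185   0.4941 -0.1518  0.5156 -0.1731  0.4714 -0.2054]
part scene (345, 285) 125.5 [ 0.5462 -0.2206  0.015 ]
[ 0.508  -0.2129  0.5897 -0.2086  0.5859 -0.2286  0.5055 -0.2319]
part scene (323, 271) 120.5 [ 0.5452 -0.1547  0.015 ]
[ 0.5083 -0.1457  0.5888 -0.1425  0.5833 -0.164   0.5041 -0.1661]
part scene (368, 263) 159.0 [ 0.6522 -0.2229  0.015 ]
[ 0.6063 -0.2183  0.7034 -0.2083  0.7003 -0.2277  0.6045 -0.2365]
part scene (347, 250) 164.5 [ 0.6506 -0.1572  0.015 ]
[ 0.6073 -0.1444  0.7054 -0.1496  0.6954 -0.1705  0.5992 -0.1643]
part scene (376, 240) 96.0 [ 0.7394 -0.1945  0.015 ]
[ 0.7417 -0.1658  0.7765 -0.2002  0.7372 -0.2222  0.7034 -0.1888]
```

The two cameras agree to about 2–3 mm.

| Object | Position and angle |
|---|---|
| Basket | yaw −0.17, lip at (.409, −.191) |
| Tub | centre (.427, .106), yaw +0.05, −y wall centreline near (.4305, .041) |
| V-block | x axis towards −y, +0.046 off, stop face y≈.2235, centre groove x≈.418 |
| Pins | (.647, −.158) and (.647, −.223) |
| Plugs | (.545, −.155) and (.545, −.221) |

I'm moving to the basket lip now.

move_arm(moves=[[50,-70,0,0],[100,-140,0,0],[150,-210,0,0.05],[200,-280,0,0.1],[200,-340,0,0.15],[200,-400,0,0.21],[200,-460,0,0.21],[200,-520,0,0.21],[200,-580,0,0.21],[200,-640,0,0.21],[190,-700,0,0.21],[180,-750,0,0.21]], gripper=0.6)

```text
clock: 1.6
position: [0.4203, -0.1185, 0.2454]
tool_rot: [3.142, 0.0, 2.968]
force: [1.1, -0.4, 0.5]
grip_width: 0.0514
finger_force: 0.0
```

move_arm(moves=[[0,0,0,0],[0,0,0,0]])

```text
clock: 1.85
position: [0.4207, -0.1162, 0.2452]
tool_rot: [3.141, -0.0, 2.967]
force: [0.5, 0.1, -0.8]
grip_width: 0.0509
finger_force: 0.0
```

Run:
```python
from h import *
print(monitor.observe()["position"],monitor.observe()["tool_rot"],bot.tip_extent)
print(proj("top",[.409,-.191,.062]))
snap("top","top2.png",(290,190,380,280),6)
```

```text
[ 0.42072067 -0.11624064  0.24517682] [ 3.14140720e+00 -2.80375735e-04  2.96746550e+00] 0.014
[366.8291645  254.06092874]
```

move_arm(moves=[[-12,-40,0,0],[-12,-75,-40,0],[-12,-75,-90,0],[-12,-75,-140,0],[-12,-75,-165,0],[-12,-75,-180,0],[-12,-75,-188,0],[-12,-75,-188,0]], gripper=0.55)

```text
clock: 2.9
position: [0.409, -0.1913, 0.0575]
tool_rot: [3.142, 0.0, 2.968]
force: [0.4, 0.2, 1.2]
grip_width: 0.0467
finger_force: 0.0
```

Run:
```python
from h import *
a=snap("scene","s2.png",(240,240,360,345),4); b=snap("top","t2.png",(310,200,380,280),5)
A=cv2.imread("pics/s2.png");B=cv2.imread("pics/t2.png");h=420
cv2.imwrite("pics/m2.png",np.hstack([cv2.resize(A,(440,h)),cv2.resize(B,(350,h))]))
```

```text
(no output)
```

View pics/m2.png

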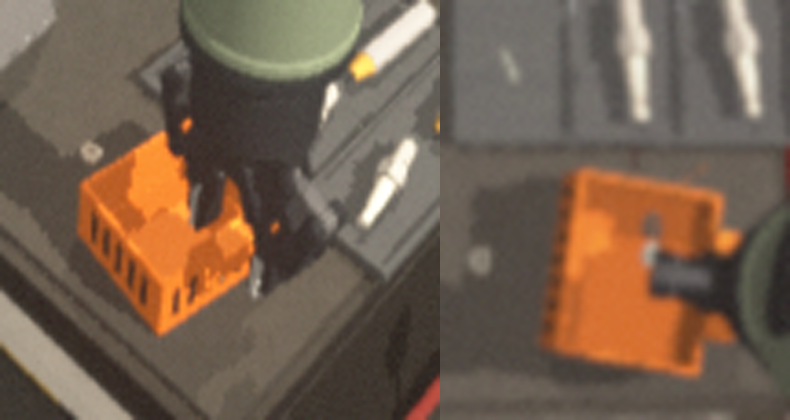

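The jaws straddle the lip, with one finger inside the basket and the other outside. Closing.

move_arm(moves=[[0,0,0,0],[0,0,0,0],[0,0,0,0],[0,0,0,0],[0,0,0,0]], gripper=0.0, newtons=60)

```text
clock: 3.62
position: [0.4092, -0.1914, 0.058]
tool_rot: [3.141, 0.001, 2.968]
force: [-1.5, 4.0, 13.5]
grip_width: 0.0156
finger_force: 58.3
```

move_arm(moves=[[0,0,15,0],[0,0,50,0],[0,0,100,0],[0,0,150,0.05],[5,30,170,0.1],[10,75,170,0.15],[15,125,170,0.22],[21,175,170,0.22],[21,215,170,0.22],[21,232,170,0.22],[21,232,170,0.22],[21,232,170,0.22]])

```text
clock: 5.12
position: [0.4296, 0.0396, 0.2277]
tool_rot: [-3.141, 0.0, -3.096]
force: [0.1, 0.1, -2.4]
grip_width: 0.0158
finger_force: 59.2
```

Run:
```python
from h import *
a=snap("scene","s3.png",(200,160,320,275),4); b=snap("top","t3.png",(225,205,325,285),5)
A=cv2.imread("pics/s3.png");B=cv2.imread("pics/t3.png");h=400
cv2.imwrite("pics/m3.png",np.hstack([cv2.resize(A,(400,h)),cv2.resize(B,(400,h))]))
```

```text
(no output)
```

View pics/m3.png

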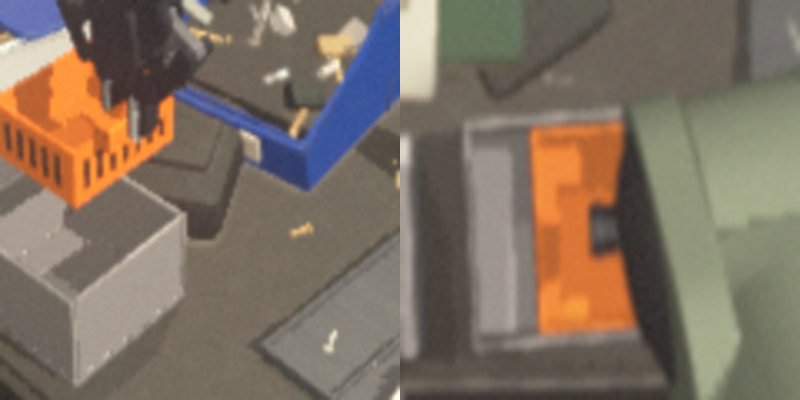

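Both views show the basket hanging level over the tub. I'll check its far rim corners in the top view, at m3 (530,125) and (537,332).

Run:
```python
from h import *
im=cv2.imread("pics/raw_t3.png"); hsv=cv2.cvtColor(im,cv2.COLOR_BGR2HSV)
m=cv2.inRange(hsv,(5,150,120),(20,255,255)); m[:205]=0;m[285:]=0;m[:,:225]=0;m[:,325:]=0
c=max(cv2.findContours(m,cv2.RETR_EXTERNAL,cv2.CHAIN_APPROX_NONE)[0],key=cv2.contourArea)[:,0]
print(c.min(0),c.max(0))
for p in [c[np.argmin(c.sum(1))],c[np.argmin(c[:,0]-c[:,1])]]: print(p,onz("top",*p,.218))
u0,v0=180,150
for p in [(225+470/4,205+120/5),(225+475/4,205+345/5)]: print("tub",onz("top",*p,.09))
```

```text
[258 230] [283 271]
[258 231] [0.47538251 0.1315578  0.218     ]
[260 270] [0.37730323 0.12809662 0.218     ]
tub [ 0.48233362 -0.11496836  0.09      ]
tub [ 0.35474651 -0.11400852  0.09      ]
```

move_arm(moves=[[1,1,-40,0],[1,1,-80,0],[1,1,-100,0],[1,1,-114,0],[1,1,-114,0]])

```text
clock: 5.85
position: [0.4305, 0.041, 0.1129]
tool_rot: [-3.141, -0.001, -3.096]
force: [-0.4, -0.7, -1.0]
grip_width: 0.0155
finger_force: 59.2
```

move_arm(moves=[[0,0,-3,0],[0,0,-6,0],[0,0,-9,0],[0,0,-12,0]])

```text
clock: 6.35
position: [0.4308, 0.0415, 0.1012]
tool_rot: [3.142, 0.0, -3.095]
force: [0.4, 0.5, -2.8]
grip_width: 0.0159
finger_force: 59.3
```

move_arm(moves=[[0,0,-3,0],[0,0,-6,0],[0,0,-9,0],[0,0,-9,0]])

```text
clock: 6.85
position: [0.4306, 0.0414, 0.0921]
tool_rot: [-3.141, -0.0, -3.096]
force: [0.1, -0.1, -1.3]
grip_width: 0.0159
finger_force: 59.3
```

Run:
```python
from h import *
a=snap("scene","s4.png",(205,170,305,270),4); b=snap("top","t4.png",(225,205,325,285),5)
A=cv2.imread("pics/s4.png");B=cv2.imread("pics/t4.png");h=400
cv2.imwrite("pics/m4.png",np.hstack([A,cv2.resize(B,(400,h))]))
```

```text
(no output)
```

View pics/m4.png

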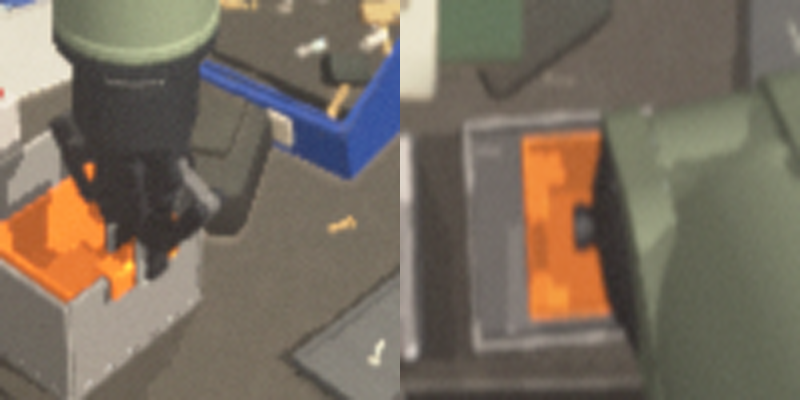

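The lip straddles the tub wall. I'll lower until contact, then release.

move_arm(moves=[[0,0,-2,0],[0,0,-3,0],[0,0,-3,0]])

```text
clock: 7.32
position: [0.4309, 0.0415, 0.09]
tool_rot: [3.141, 0.001, -3.096]
force: [-6.2, -0.2, 25.9]
grip_width: 0.0154
finger_force: 63.0
```

move_arm(moves=[[0,0,0,0],[0,0,0,0],[0,0,0,0]], gripper=0.42)

```text
clock: 7.7
position: [0.4308, 0.0415, 0.0892]
tool_rot: [-3.142, -0.0, -3.095]
force: [-0.1, -0.5, 0.6]
grip_width: 0.0356
finger_force: 0.0
```

move_arm(moves=[[0,0,20,0],[0,0,60,0],[0,0,110,0],[0,0,160,0],[40,-50,170,0],[80,-100,170,0],[115,-140,170,0],[115,-180,170,0],[115,-198,170,0],[115,-198,170,0]])

```text
clock: 8.95
position: [0.5454, -0.1572, 0.2591]
tool_rot: [3.142, -0.0, -3.097]
force: [-0.1, -0.7, 0.2]
grip_width: 0.0356
finger_force: 0.0
```

Run:
```python
from h import *
a=snap("scene","s5.png",(205,170,305,270),4); b=snap("top","t5.png",(225,205,325,285),5)
A=cv2.imread("pics/s5.png");B=cv2.imread("pics/t5.png");h=400
cv2.imwrite("pics/m5.png",np.hstack([A,cv2.resize(B,(400,h))]))
```

```text
(no output)
```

View pics/m5.png

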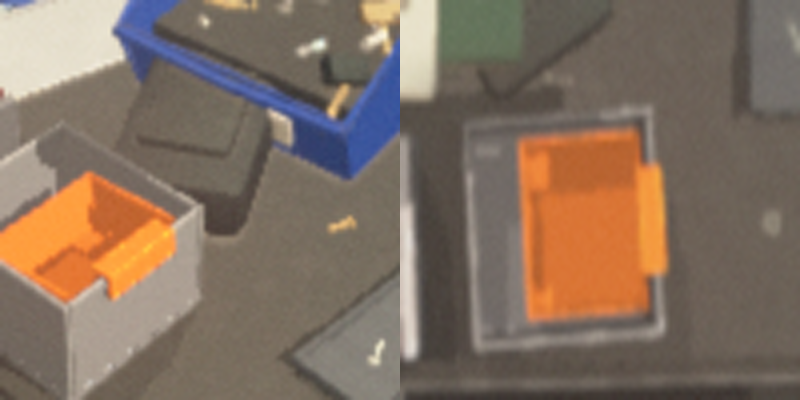

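The basket hangs properly over the tub wall. Its centre is about (.4285,.090), and its long side runs along x. Before grasping a plug, I'll check the parts again in the scene view.

```bash
cat >> h.py <<'E'
np.set_printoptions(precision=4,suppress=True)
def parts(cam,roi,z=.015):
    im=grab_frame(cam); a,b,c,d=roi; m=np.zeros(im.shape[:2],np.uint8)
    m[b:d,a:c]=(im[b:d,a:c].max(2)>150)*255
    for c in cv2.findContours(m,cv2.RETR_EXTERNAL,cv2.CHAIN_APPROX_NONE)[0]:
        if cv2.contourArea(c)<40: continue
        r=cv2.minAreaRect(c); b=np.array([onz(cam,*p,z)[:2] for p in cv2.boxPoints(r)])
        e=b[1]-b[0]; g=b[2]-b[1]; l=e if np.hypot(*e)>np.hypot(*g) else g
        l=l*np.sign(l[0]); print(cam,np.round(r[0]),cv2.contourArea(c),b.mean(0),"len",np.hypot(*l),"yaw",np.arctan2(l[1],l[0]))
E
python3 - <<'E'
from h import *
parts("scene",(310,235,385,300)); parts("top",(312,158,380,228)); print(monitor.observe()["tool_rot"])
E
```

```text
scene [345. 285.] 126.0 [ 0.5482 -0.2205] len 0.08010442470432974 yaw 0.06085487871848327
scene [330. 273.] 124.0 [ 0.5534 -0.1722] len 0.08500864147259003 yaw 0.028562544101662934
scene [368. 262.] 162.0 [ 0.6537 -0.2224] len 0.09762879302340212 yaw 0.10276406849867509
scene [347. 250.] 168.5 [ 0.6519 -0.157 ] len 0.098329147774276 yaw -0.05267511275876588
scene [375. 240.] 103.0 [ 0.7387 -0.1933] len 0.05184042597005458 yaw -0.7792140010387653
top [370. 214.] 49.0 [ 0.5314 -0.2215] len 0.046213137096989786 yaw -0.047599022461400284
top [354. 208.] 72.5 [ 0.5492 -0.1723] len 0.07395545974783595 yaw -0.0437618052264968
top [369. 176.] 107.5 [ 0.6482 -0.2227] len 0.08944965158045337 yaw 0.08521458934445471
top [348. 176.] 115.0 [ 0.6472 -0.1579] len 0.0909837783059174 yaw -0.04522113083688878
[ 3.1411  0.0002 -3.0936]
```

The knock has already happened: the first plug is now at (.551,-.172).

move_arm(moves=[[6,-15,-50,-0.08],[6,-15,-110,-0.08],[6,-15,-170,-0.08],[6,-15,-210,-0.08],[6,-15,-225,-0.08],[6,-15,-234,-0.08],[6,-15,-234,-0.08]])

```text
clock: 10.02
position: [0.5523, -0.1714, 0.0261]
tool_rot: [-3.141, 0.001, 3.108]
force: [0.8, -0.3, 0.8]
grip_width: 0.0359
finger_force: 0.0
```

move_arm(moves=[[0,0,0,0],[0,0,0,0],[0,0,0,0],[0,0,0,0]], gripper=0.0, newtons=30)

```text
clock: 10.52
position: [0.5525, -0.1717, 0.0266]
tool_rot: [-3.141, 0.002, 3.108]
force: [-1.6, 0.5, 7.1]
grip_width: 0.017
finger_force: 30.1
```

move_arm(moves=[[0,0,20,0],[0,0,70,0],[0,0,130,0],[-20,30,170,0.03],[-45,80,170,0.06],[-70,130,170,0.085],[-95,180,170,0.085],[-110,225,170,0.085],[-124,255,170,0.085],[-124,270,150,0.085],[-124,270,110,0.085],[-124,270,75,0.085]])

```text
clock: 12.02
position: [0.4282, 0.0988, 0.1007]
tool_rot: [3.141, 0.002, -3.09]
force: [0.6, -0.0, -0.4]
grip_width: 0.0168
finger_force: 29.4
```

move_arm(moves=[[0,0,-10,0],[0,0,-24,0],[0,0,-24,0]])

```text
clock: 12.4
position: [0.4279, 0.0984, 0.0765]
tool_rot: [-3.142, 0.0, -3.091]
force: [-0.1, -0.1, -0.5]
grip_width: 0.0166
finger_force: 29.4
```

move_arm(moves=[[0,0,0,0],[0,0,0,0],[0,0,0,0]], gripper=0.33)

```text
clock: 12.78
position: [0.428, 0.0985, 0.0767]
tool_rot: [3.141, 0.001, -3.09]
force: [0.9, 1.0, -0.8]
grip_width: 0.0281
finger_force: 0.0
```

move_arm(moves=[[0,0,40,0],[0,0,100,0],[0,0,150,0],[0,60,170,0],[0,120,170,0],[0,180,170,0],[0,180,170,0]])

```text
clock: 13.65
position: [0.4267, 0.2826, 0.2461]
tool_rot: [3.14, -0.0, -3.085]
force: [0.5, -0.8, -0.1]
grip_width: 0.0282
finger_force: 0.0
```

Run:
```python
from h import *
im=snap("top","t6.png"); 
cv2.imwrite("pics/m6.png",np.hstack([cv2.resize(im[155:230,308:383],(400,400),interpolation=2),cv2.resize(im[215:285,235:305],(400,400),interpolation=2)]))
parts("scene",(310,235,385,300)); parts("top",(312,158,380,228))
m=np.zeros(im.shape[:2]); m[195:226,360:378]=im[195:226,360:378].max(2)
v,u=np.nonzero(m>140); P=np.array([onz("top",a,b,.015)[:2] for a,b in zip(u,v)]); q=P-P.mean(0); w,V=np.linalg.eigh(q.T@q); d=V[:,1]*np.sign(V[0,1]); print(P.mean(0),np.arctan2(d[1],d[0]),P.min(0),P.max(0))
```

```text
scene [345. 285.] 128.0 [ 0.5471 -0.221 ] len 0.07993621205510835 yaw 0.0004082570537482778
scene [368. 262.] 164.0 [ 0.6538 -0.222 ] len 0.09819082759111201 yaw 0.11953725079850364
scene [347. 250.] 170.0 [ 0.6519 -0.157 ] len 0.098329147774276 yaw -0.05267511275876588
scene [375. 240.] 107.5 [ 0.7387 -0.1933] len 0.05184042597005458 yaw -0.7792140010387653
top [370. 209.] 82.5 [ 0.5454 -0.2206] len 0.07412524018655282 yaw -0.04816224888927905
top [369. 176.] 112.0 [ 0.6469 -0.2227] len 0.09210359908022776 yaw 0.09174925616684591
top [348. 176.] 119.0 [ 0.6472 -0.1579] len 0.0909837783059174 yaw -0.04522113083688878
[ 0.5448 -0.2218] 0.14709578646787305 [ 0.5052 -0.2317] [ 0.5825 -0.2114]
```

View pics/m6.png

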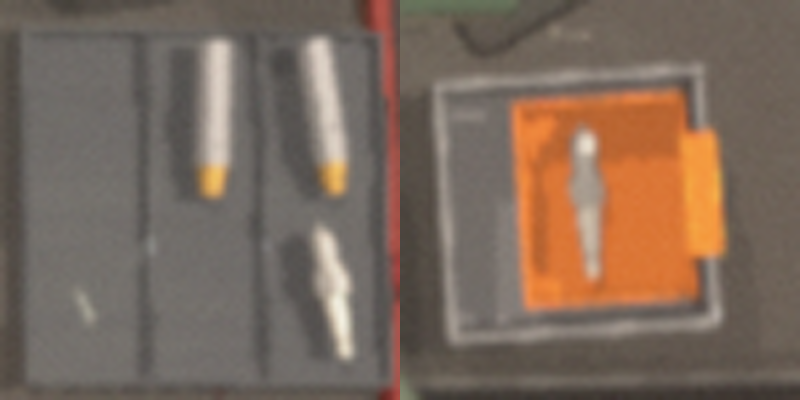

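Plug 1 is in the basket, and plug 2 lies at (.546,-.221) with yaw ≈ +0.13.

move_arm(moves=[[5,-60,0,0],[15,-120,0,0.03],[30,-180,0,0.075],[45,-240,0,0.075],[60,-300,0,0.075],[80,-360,0,0.075],[100,-415,0,0.075],[115,-465,0,0.075],[123,-504,0,0.075],[123,-504,-50,0.075],[123,-504,-110,0.075],[123,-504,-110,0.075]], gripper=0.36)

```text
clock: 15.3
position: [0.5479, -0.2259, 0.1335]
tool_rot: [3.139, -0.006, -3.017]
force: [0.0, -0.2, 0.9]
grip_width: 0.0308
finger_force: 0.0
```

move_arm(moves=[[2,5,-40,0],[2,5,-80,0],[2,5,-100,0],[2,5,-108,0],[2,5,-108,0]])

```text
clock: 15.92
position: [0.5532, -0.221, 0.0294]
tool_rot: [-3.141, 0.001, -3.016]
force: [0.2, -0.6, 0.1]
grip_width: 0.0308
finger_force: 0.0
```

move_arm(moves=[[0,0,0,0],[0,0,0,0],[0,0,0,0],[0,0,0,0]], gripper=0.0)

```text
clock: 16.42
position: [0.5534, -0.2209, 0.0298]
tool_rot: [-3.141, 0.002, -3.016]
force: [-2.2, 0.9, 6.2]
grip_width: 0.0166
finger_force: 30.1
```

move_arm(moves=[[0,0,20,0],[0,0,70,0],[0,0,130,0],[-20,40,170,-0.03],[-45,95,170,-0.06],[-70,150,170,-0.08],[-90,205,170,-0.08],[-110,255,170,-0.08],[-118,290,170,-0.08],[-118,303,150,-0.08],[-118,303,110,-0.08],[-118,303,75,-0.08]])

```text
clock: 17.92
position: [0.4352, 0.0829, 0.1038]
tool_rot: [3.141, 0.002, -3.095]
force: [1.1, 0.5, -0.8]
grip_width: 0.0166
finger_force: 29.5
```

move_arm(moves=[[0,0,-10,0],[0,0,-24,0],[0,0,-24,0]])

```text
clock: 18.3
position: [0.4349, 0.0825, 0.0795]
tool_rot: [3.141, 0.0, -3.096]
force: [0.7, -0.3, -0.2]
grip_width: 0.0166
finger_force: 29.4
```

move_arm(moves=[[0,0,0,0],[0,0,0,0],[0,0,0,0]], gripper=0.33)

```text
clock: 18.68
position: [0.4349, 0.0825, 0.0797]
tool_rot: [3.141, 0.001, -3.095]
force: [-0.1, -0.9, 1.1]
grip_width: 0.028
finger_force: 0.0
```

move_arm(moves=[[0,0,40,0],[0,0,100,0],[0,0,150,0],[30,-60,150,0],[70,-110,150,0],[110,-150,150,-0.05],[150,-190,150,-0.1],[190,-220,150,-0.1],[205,-239,150,-0.1],[205,-239,100,-0.1],[205,-239,60,-0.1],[205,-239,60,-0.1]])

```text
clock: 20.18
position: [0.6382, -0.1562, 0.137]
tool_rot: [3.141, -0.005, 3.088]
force: [0.3, 1.3, 0.6]
grip_width: 0.0281
finger_force: 0.0
```

Run:
```python
from h import *
im=snap("top","t7.png"); s=snap("scene","s7.png")
cv2.imwrite("pics/m7.png",np.hstack([cv2.resize(im[215:285,175:305],(560,300),interpolation=2),cv2.resize(s[200:275,205:265],(240,300),interpolation=2)]))
print(monitor.observe()["position"],monitor.observe()["tool_rot"])
parts("scene",(310,235,385,300))
```

```text
[ 0.6402 -0.1568  0.1406] [-3.1413  0.0008  3.0877]
scene [368. 262.] 155.0 [ 0.6537 -0.2223] len 0.09812554848672378 yaw 0.11898089909585277
scene [347. 250.] 161.0 [ 0.6524 -0.157 ] len 0.0972299214781766 yaw -0.05291011477104632
scene [376. 240.] 93.0 [ 0.7397 -0.1943] len 0.048962882794444336 yaw -0.7792129157104833
```

View pics/m7.png

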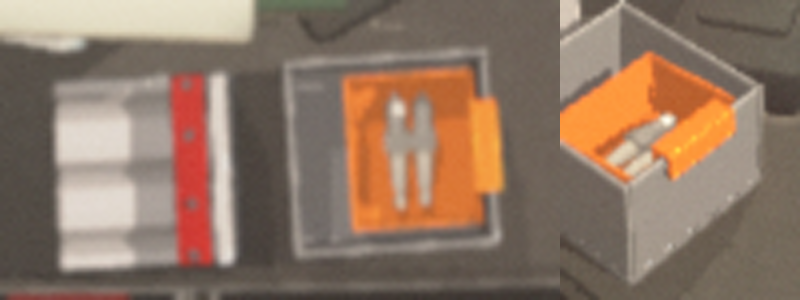

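Both plugs are in the basket. Next I'll measure the groove lines with intensity profiles on the V-block.

Run:
```python
from h import *
im=cv2.imread("pics/raw_t7.png"); g=im.astype(int).sum(2)//3
for cols in((190,194),(196,200),(208,212)):
    u=np.mean(cols)-.5
    print(cols,[(v,int(g[v,cols[0]:cols[1]].mean()),round(onz("top",u,v,.066)[0]*1000)) for v in range(230,282)], onz("top",u,255,.066)[1])
hsv=cv2.cvtColor(im,cv2.COLOR_BGR2HSV); m=cv2.inRange(hsv,(172,120,100),(180,255,255))|cv2.inRange(hsv,(0,120,100),(5,255,255)); m[:220]=0;m[290:]=0;m[:,:200]=0;m[:,240:]=0
r=cv2.minAreaRect(cv2.findNonZero(m)); print(r); print([onz("top",*p,.092)[:2] for p in cv2.boxPoints(r)])
```

```text
(190, 194) [(230, 82, 487), (231, 80, 484), (232, 86, 481), (233, 105, 478), (234, 135, 475), (235, 154, 472), (236, 151, 469), (237, 141, 467), (238, 145, 464), (239, 161, 461), (240, 175, 458), (241, 183, 455), (242, 190, 452), (243, 202, 449), (244, 212, 446), (245, 215, 444), (246, 215, 441), (247, 216, 438), (248, 214, 435), (249, 213, 432), (250, 212, 429), (251, 209, 426), (252, 195, 424), (253, 171, 421), (254, 162, 418), (255, 168, 415), (256, 178, 412), (257, 185, 409), (258, 194, 406), (259, 205, 404), (260, 213, 401), (261, 215, 398), (262, 215, 395), (263, 216, 392), (264, 215, 389), (265, 212, 386), (266, 211, 384), (267, 208, 381), (268, 189, 378), (269, 164, 375), (270, 161, 372), (271, 168, 369), (272, 177, 367), (273, 185, 364), (274, 196, 361), (275, 208, 358), (276, 204, 355), (277, 166, 352), (278, 107, 349), (279, 73, 347), (280, 80, 344), (281, 91, 341)] 0.3188713357498588
(196, 200) [(230, 94, 487), (231, 99, 484), (232, 104, 481), (233, 122, 478), (234, 148, 475), (235, 157, 472), (236, 149, 469), (237, 139, 466), (238, 147, 464), (239, 164, 461), (240, 178, 
[... 1128 characters left out ...]
127, 420), (254, 129, 417), (255, 135, 414), (256, 139, 411), (257, 145, 409), (258, 154, 406), (259, 160, 403), (260, 162, 400), (261, 162, 397), (262, 163, 394), (263, 163, 391), (264, 161, 389), (265, 160, 386), (266, 158, 383), (267, 144, 380), (268, 129, 377), (269, 126, 374), (270, 131, 372), (271, 137, 369), (272, 141, 366), (273, 146, 363), (274, 155, 360), (275, 154, 357), (276, 129, 355), (277, 92, 352), (278, 71, 349), (279, 75, 346), (280, 79, 343), (281, 89, 340)] 0.2671089550500314
((216.6990509033203, 262.3232421875), (19.808074951171875, 60.60932540893555), 16.389541625976562)
[array([0.3217, 0.2959]), array([0.4835, 0.247 ]), array([0.467 , 0.1934]), array([0.3055, 0.2429])]
```

Groove 1 runs along x = .414+.046·(.319−y), with a measured width of about 18 mm as specified. Grasping pin 1 (centre (.648,−.158), yaw −.045) about 9 mm behind its centre.

move_arm(moves=[[-1,-1,-40,0.01],[-1,-1,-80,0.01],[-1,-1,-105,0.01],[-1,-1,-115,0.01],[-1,-1,-115,0.01]])

```text
clock: 20.95
position: [0.6393, -0.1577, 0.0253]
tool_rot: [-3.141, 0.001, 3.098]
force: [-0.3, -0.4, -0.1]
grip_width: 0.0282
finger_force: 0.0
```

move_arm(moves=[[0,0,0,0],[0,0,0,0],[0,0,0,0],[0,0,0,0]], gripper=0.0, newtons=70)

```text
clock: 21.45
position: [0.6396, -0.1576, 0.0262]
tool_rot: [-3.141, 0.002, 3.098]
force: [-1.7, -0.1, 5.5]
grip_width: 0.0151
finger_force: 68.4
```

move_arm(moves=[[0,0,10,0],[0,0,50,0],[0,0,100,0],[0,0,150,0],[0,0,180,0],[0,0,180,0]])

```text
clock: 22.2
position: [0.6398, -0.158, 0.208]
tool_rot: [-3.141, 0.005, 3.098]
force: [0.1, -0.5, -1.6]
grip_width: 0.0148
finger_force: 68.7
```

Run:
```python
from h import *
im=snap("top","t8.png"); s=snap("scene","s8.png")
cv2.imwrite("pics/m8.png",cv2.resize(s[160:285,280:400],(576,600),interpolation=2))
```

```text
(no output)
```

View pics/m8.png

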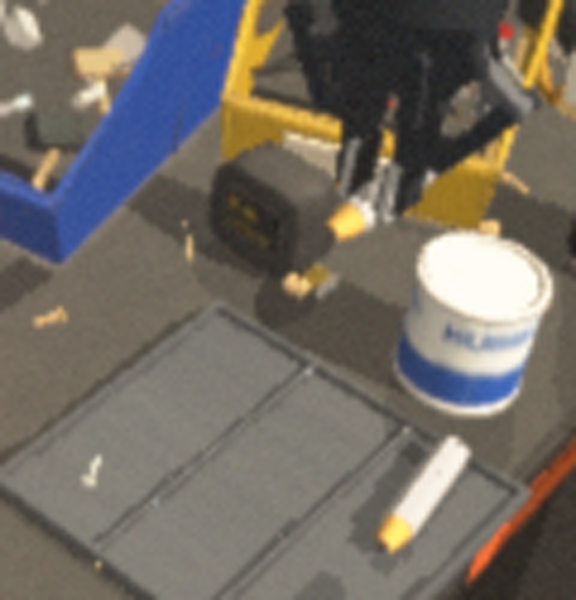

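The pin is held and the tin is untouched. I'll check its pitch from the brass taper at m8 (350,220), and set up the groove targets.

Run:
```python
from h import *
for cam in("scene",):
    im=cv2.imread("pics/raw_s8.png"); h=cv2.cvtColor(im,cv2.COLOR_BGR2HSV); m=cv2.inRange(h,(12,110,150),(30,255,255)); 
    m[:198]=0;m[212:]=0;m[:,:345]=0;m[:,362:]=0; v,u=np.nonzero(m); print(len(u),u.mean(),v.mean())
for z in(.185,.19,.195,.2): print(z,proj("scene",[.6115,-.1567,z]))
```

```text
39 351.7692307692308 206.0
0.185 [349.3633 209.1047]
0.19 [349.7269 207.5174]
0.195 [350.093  205.9193]
0.2 [350.4616 204.3102]
```

The pin is level. Carrying it over to the centre groove, with a turn of −1.48.

move_arm(moves=[[-40,10,20,-0.18],[-90,30,20,-0.36],[-140,55,20,-0.54],[-180,90,20,-0.72],[-200,140,20,-0.9],[-210,190,20,-1.08],[-215,240,20,-1.26],[-220,290,20,-1.4],[-225,340,20,-1.48],[-225,390,20,-1.48],[-225,435,20,-1.48],[-225,467,0,-1.48]])

```text
clock: 23.8
position: [0.4134, 0.3117, 0.204]
tool_rot: [3.141, -0.001, 1.62]
force: [-0.5, 0.3, -2.0]
grip_width: 0.0154
finger_force: 68.7
```

move_arm(moves=[[0,0,0,0],[0,0,0,0]])

```text
clock: 24.05
position: [0.4137, 0.3085, 0.2039]
tool_rot: [-3.141, 0.001, 1.617]
force: [0.9, -0.7, -1.6]
grip_width: 0.0155
finger_force: 68.8
```

move_arm(moves=[[1,4,-40,0],[1,4,-80,0],[1,4,-100,0],[1,4,-112,0],[1,4,-112,0]])

```text
clock: 24.68
position: [0.4149, 0.3129, 0.0923]
tool_rot: [-3.141, 0.0, 1.617]
force: [-0.2, -0.1, -1.5]
grip_width: 0.0155
finger_force: 68.7
```

Run:
```python
from h import *
im=snap("top","t9.png"); s=snap("scene","s9.png")
cv2.imwrite("pics/m9.png",np.hstack([cv2.resize(im[210:290,170:250],(400,400),interpolation=2),cv2.resize(s[160:250,130:220],(400,400),interpolation=2)]))
```

```text
(no output)
```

View pics/m9.png

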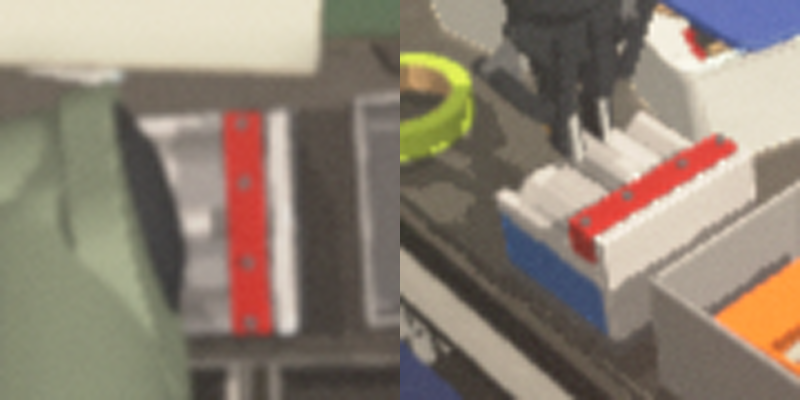

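The pin is above the centre groove with its head (m9 (612,172)) short of the bridge. Lowering until contact.

move_arm(moves=[[0,0,-3,0],[0,0,-6,0],[0,0,-6,0]])

```text
clock: 25.15
position: [0.4147, 0.3134, 0.0862]
tool_rot: [-3.141, 0.0, 1.618]
force: [0.4, -0.6, -2.2]
grip_width: 0.0152
finger_force: 68.7
```

move_arm(moves=[[0,0,-1,0],[0,0,-2,0],[0,0,-3,0],[0,0,-3,0]])

```text
clock: 25.65
position: [0.4151, 0.3136, 0.0835]
tool_rot: [3.141, -0.0, 1.617]
force: [-0.0, 0.7, 4.5]
grip_width: 0.0154
finger_force: 69.3
```

Seated height is as predicted (.0835). Sliding it to the stop while held.

move_arm(moves=[[0.4,-8,0,0],[0.8,-16,0,0],[1.2,-24,0,0],[1.4,-30,0,0],[1.4,-30,0,0]])

```text
clock: 26.28
position: [0.4163, 0.2829, 0.0834]
tool_rot: [3.142, 0.0, 1.617]
force: [0.5, -2.8, 7.5]
grip_width: 0.0153
finger_force: 69.8
```

move_arm(moves=[[0.1,-2,0,0],[0.2,-4,0,0],[0.2,-4,0,0]])

```text
clock: 26.65
position: [0.4164, 0.2799, 0.0834]
tool_rot: [3.141, -0.001, 1.618]
force: [-1.6, 5.0, 5.7]
grip_width: 0.0152
finger_force: 69.5
```

move_arm(moves=[[0.1,-2,0,0],[0.2,-4,0,0],[0.2,-4,0,0]])

```text
clock: 27.02
position: [0.4165, 0.2776, 0.0835]
tool_rot: [3.141, -0.002, 1.619]
force: [-2.7, 15.1, 2.4]
grip_width: 0.0149
finger_force: 69.1
```

move_arm(moves=[[0,0,0,0],[0,0,0,0],[0,0,0,0]], gripper=0.33)

```text
clock: 27.4
position: [0.4165, 0.2751, 0.0832]
tool_rot: [-3.141, 0.0, 1.618]
force: [-0.3, -0.3, 0.6]
grip_width: 0.0282
finger_force: 0.0
```

move_arm(moves=[[0,0,20,0],[0,0,50,0],[-1,30,50,0],[-2,68,50,0],[-2,68,50,0]])

```text
clock: 28.02
position: [0.4139, 0.3458, 0.133]
tool_rot: [-3.142, -0.0, 1.621]
force: [-0.1, -0.8, -0.6]
grip_width: 0.0281
finger_force: 0.0
```

move_arm(moves=[[0,0,-15,0],[0,0,-30,0],[0,0,-48,0],[0,0,-48,0]], gripper=0.0)

```text
clock: 28.52
position: [0.4141, 0.3424, 0.0837]
tool_rot: [-3.14, 0.002, 1.617]
force: [-0.5, -0.7, 0.1]
grip_width: -0.0002
finger_force: 0.0
```

Run:
```python
from h import *
print(monitor.observe()["position"],monitor.observe()["grip_width"])
im=snap("top","t10.png"); s=snap("scene","s10.png")
cv2.imwrite("pics/m10.png",np.hstack([cv2.resize(im[210:290,170:250],(400,400),interpolation=2),cv2.resize(s[160:250,130:220],(400,400),interpolation=2)]))
```

```text
[0.4141 0.3424 0.0837] -0.00016509821181132984
```

View pics/m10.png

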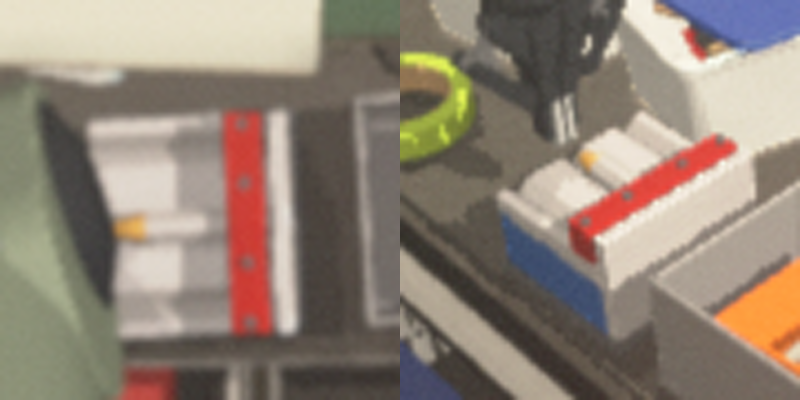

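The pin is in the groove under the bridge. Now I'll push its tail gently to confirm it touches the stop.

move_arm(moves=[[0.3,-6,0,0],[0.6,-12,0,0],[0.7,-14,0,0],[0.7,-14,0,0]])

```text
clock: 29.12
position: [0.4153, 0.3294, 0.0855]
tool_rot: [3.142, -0.0, 1.618]
force: [0.4, 0.5, 0.7]
grip_width: 0.0001
finger_force: 0.0
```

move_arm(moves=[[0,-1,0,0],[0.1,-2,0,0],[0.1,-3,0,0],[0.1,-3,0,0]])

```text
clock: 29.62
position: [0.4153, 0.3264, 0.0853]
tool_rot: [-3.142, 0.0, 1.618]
force: [-0.2, -0.4, 0.2]
grip_width: -0.0001
finger_force: 0.0
```

move_arm(moves=[[0,-1,0,0],[0.1,-2,0,0],[0.1,-3,0,0],[0.1,-3,0,0]])

```text
clock: 30.12
position: [0.4155, 0.3246, 0.0855]
tool_rot: [3.141, -0.002, 1.618]
force: [-1.2, 7.1, -0.7]
grip_width: 0.0001
finger_force: 3.7
```

move_arm(moves=[[0,-1,0,0],[0,-2,0,0],[0,-2,0,0]])

```text
clock: 30.5
position: [0.4156, 0.3241, 0.0858]
tool_rot: [3.14, -0.004, 1.619]
force: [-0.5, 16.3, -0.8]
grip_width: 0.0001
finger_force: 7.8
```

The contact is stiff at the expected place, so the pin is seated. Back off and go for pin 2.

move_arm(moves=[[0,12,0,0],[0,12,40,0],[0,12,90,0],[0,-20,140,0.18],[0,-70,140,0.36],[5,-120,140,0.54],[10,-175,140,0.72],[15,-230,140,0.9],[20,-285,140,1.08],[40,-340,140,1.26],[75,-390,140,1.44],[110,-435,140,1.6]], gripper=0.36)

```text
clock: 32.0
position: [0.513, -0.0959, 0.2255]
tool_rot: [-3.141, -0.0, -3.126]
force: [0.2, 0.6, 0.3]
grip_width: 0.0307
finger_force: 0.0
```

Run:
```python
from h import *
print(monitor.observe()["position"],monitor.observe()["tool_rot"])
parts("scene",(310,235,385,300));parts("top",(312,158,380,228))
```

```text
[ 0.513  -0.0959  0.2255] [-3.1415 -0.0001 -3.1263]
scene [368. 263.] 159.0 [ 0.6536 -0.2227] len 0.09759012906460812 yaw 0.1024479727590271
scene [376. 240.] 98.5 [ 0.7397 -0.1943] len 0.048962882794444336 yaw -0.7792129157104833
top [376. 194.] 190.0 [ 0.5921 -0.2404] len 0.16223412400358567 yaw -0.05183869937252039
```

move_arm(moves=[[40,-40,0,0.08],[80,-80,0,0.08],[115,-115,0,0.08],[126,-127,0,0.08],[126,-127,-50,0.08],[126,-127,-100,0.08],[126,-127,-150,0.08],[126,-127,-180,0.08],[126,-127,-192,0.08],[126,-127,-199,0.08],[126,-127,-199,0.08]])

```text
clock: 33.48
position: [0.6387, -0.2216, 0.0271]
tool_rot: [-3.141, 0.001, -3.052]
force: [0.1, -0.5, 0.5]
grip_width: 0.0306
finger_force: 0.0
```

move_arm(moves=[[0,0,0,0],[0,0,0,0],[0,0,0,0],[0,0,0,0]], gripper=0.0, newtons=70)

```text
clock: 33.98
position: [0.639, -0.2216, 0.0279]
tool_rot: [-3.141, 0.002, -3.052]
force: [-1.4, -0.2, 5.7]
grip_width: 0.0147
finger_force: 68.4
```

move_arm(moves=[[0,0,10,0],[0,0,50,0],[0,0,100,0],[0,0,150,0],[0,0,180,0],[0,0,180,0]])

```text
clock: 34.72
position: [0.6393, -0.222, 0.2099]
tool_rot: [-3.14, 0.005, -3.052]
force: [0.5, 0.2, -2.0]
grip_width: 0.0149
finger_force: 68.7
```

Run:
```python
from h import *
p=monitor.observe()["position"];print(p,monitor.observe()["tool_rot"])
im=snap("scene","s11.png"); h=cv2.cvtColor(im,cv2.COLOR_BGR2HSV); m=cv2.inRange(h,(12,110,150),(30,255,255))
X=p+np.array([-.028,-.0027,-.013]); q=proj("scene",X); print(q,proj("scene",X+[0,0,-.005]))
w=np.zeros_like(m); a,b=q.astype(int); w[b-9:b+10,a-9:a+10]=1; v,u=np.nonzero(m*w); print(len(u),u.mean(),v.mean())
```

```text
[ 0.6393 -0.222   0.2099] [-3.1398  0.0045 -3.0523]
[375.6065 218.9965] [375.1341 220.6184]
34 377.9117647058824 217.7058823529412
```

Pin 2 is held level. Carrying it to the near groove at x≈.370.

move_arm(moves=[[-40,10,20,-0.18],[-90,35,20,-0.36],[-140,65,20,-0.54],[-180,105,20,-0.72],[-200,155,20,-0.9],[-210,205,20,-1.08],[-215,260,20,-1.26],[-220,315,20,-1.44],[-225,370,20,-1.6],[-235,425,20,-1.614],[-250,480,20,-1.614],[-269,534,0,-1.614]])

```text
clock: 36.28
position: [0.3686, 0.3149, 0.2064]
tool_rot: [3.141, -0.001, 1.618]
force: [-0.3, 0.6, -1.5]
grip_width: 0.0148
finger_force: 68.8
```

move_arm(moves=[[0,0,0,0],[0,0,0,0]])

```text
clock: 36.52
position: [0.3692, 0.3118, 0.2059]
tool_rot: [-3.141, 0.002, 1.617]
force: [-0.3, -1.3, -0.7]
grip_width: 0.0147
finger_force: 68.8
```

move_arm(moves=[[1,1,-40,0],[1,1,-80,0],[1,1,-100,0],[1,1,-112,0],[1,1,-112,0]])

```text
clock: 37.15
position: [0.3707, 0.3127, 0.0944]
tool_rot: [-3.141, 0.001, 1.616]
force: [0.2, 0.1, -1.5]
grip_width: 0.0149
finger_force: 68.8
```

Run:
```python
from h import *
im=snap("top","t12.png"); s=snap("scene","s12.png")
cv2.imwrite("pics/m12.png",np.hstack([cv2.resize(im[210:290,170:250],(400,400),interpolation=2),cv2.resize(s[160:250,130:220],(400,400),interpolation=2)]))
```

```text
(no output)
```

View pics/m12.png

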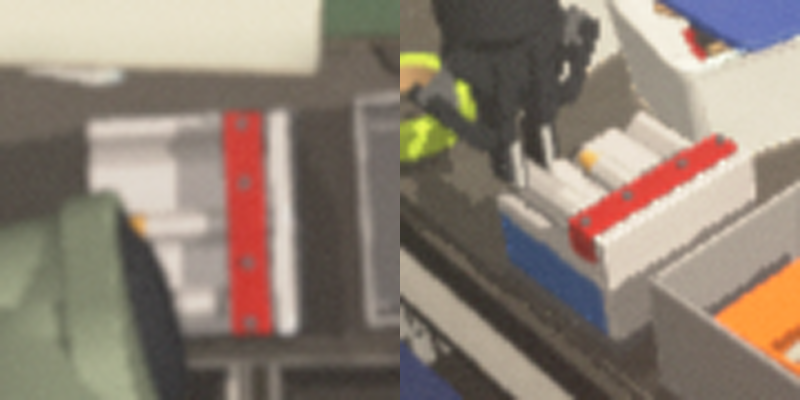

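Pin 2 is over the near groove with its head (m12 (552,203) in the scene view, (215,300) in the top view) short of the bridge. Lowering.

move_arm(moves=[[0,0,-3,0],[0,0,-6,0],[0,0,-8,0],[0,0,-8,0]])

```text
clock: 37.75
position: [0.3703, 0.3134, 0.0863]
tool_rot: [-3.141, 0.0, 1.617]
force: [-0.7, 0.1, -1.4]
grip_width: 0.0151
finger_force: 68.8
```

move_arm(moves=[[0,0,-1,0],[0,0,-2,0],[0,0,-2,0]])

```text
clock: 38.12
position: [0.3704, 0.3136, 0.0849]
tool_rot: [-3.141, -0.001, 1.617]
force: [-3.3, -2.0, 16.2]
grip_width: 0.0147
finger_force: 70.9
```

move_arm(moves=[[0.4,-8,0.5,0],[0.8,-16,0.5,0],[1.2,-24,0.5,0],[1.4,-30,0.5,0],[1.4,-30,0.5,0]])

```text
clock: 38.75
position: [0.3716, 0.2827, 0.085]
tool_rot: [-3.141, 0.0, 1.616]
force: [-4.1, -2.6, 8.4]
grip_width: 0.0148
finger_force: 70.0
```

move_arm(moves=[[0.1,-2,0,0],[0.2,-4,0,0],[0.2,-6,0,0],[0.2,-6,0,0]])

```text
clock: 39.25
position: [0.3718, 0.2778, 0.085]
tool_rot: [-3.141, -0.0, 1.617]
force: [-3.7, 3.9, 5.1]
grip_width: 0.015
finger_force: 69.6
```

move_arm(moves=[[0.1,-2,0,0],[0.2,-3,0,0],[0.2,-3,0,0]])

```text
clock: 39.62
position: [0.372, 0.277, 0.0852]
tool_rot: [-3.142, -0.003, 1.619]
force: [-5.5, 17.7, 2.2]
grip_width: 0.0152
finger_force: 69.2
```

Stop contact felt. I'll release, go round behind the tail and push it home.

move_arm(moves=[[0,0,0,0],[0,0,0,0],[0,0,0,0]], gripper=0.3)

```text
clock: 40.0
position: [0.3723, 0.2742, 0.0849]
tool_rot: [-3.141, 0.0, 1.617]
force: [0.1, -0.1, 0.5]
grip_width: 0.0251
finger_force: 0.0
```

move_arm(moves=[[0,0,20,0],[0,0,50,0],[-1,30,50,0],[-2,64,50,0],[-2,64,50,0]])

```text
clock: 40.62
position: [0.3698, 0.3404, 0.1347]
tool_rot: [3.142, -0.0, 1.62]
force: [-0.1, -0.5, -0.2]
grip_width: 0.0254
finger_force: 0.0
```

move_arm(moves=[[0,0,-15,0],[0,0,-30,0],[0,0,-48,0],[0,0,-48,0]], gripper=0.0)

```text
clock: 41.12
position: [0.3698, 0.3371, 0.0854]
tool_rot: [-3.14, 0.002, 1.616]
force: [0.2, -0.4, 0.5]
grip_width: 0.0001
finger_force: 0.0
```

move_arm(moves=[[0.3,-4,0,0],[0.6,-8,0,0],[0.7,-10,0,0],[0.7,-12,0,0],[0.7,-12,0,0]])

```text
clock: 41.75
position: [0.3709, 0.3265, 0.087]
tool_rot: [-3.141, -0.0, 1.617]
force: [-0.5, 0.9, -0.1]
grip_width: -0.0
finger_force: 0.0
```

move_arm(moves=[[0,-1,-1,0],[0.1,-2,-1,0],[0.1,-3,-1,0],[0.1,-3,-1,0]])

```text
clock: 42.25
position: [0.371, 0.3235, 0.0859]
tool_rot: [-3.141, -0.0, 1.617]
force: [-0.3, 0.6, 0.3]
grip_width: 0.0001
finger_force: 0.3
```

move_arm(moves=[[0,-1,0,0],[0.1,-2,0,0],[0.1,-3,0,0],[0.1,-3,0,0]])

```text
clock: 42.75
position: [0.3713, 0.3223, 0.0863]
tool_rot: [3.141, -0.002, 1.618]
force: [-1.2, 12.4, -0.1]
grip_width: 0.0
finger_force: 5.6
```

Stiff contact came at the expected place. Backing away for a final look.

move_arm(moves=[[0,14,0,0],[0,14,40,0],[0,14,100,0],[20,50,150,0],[20,110,150,0],[20,170,150,0],[20,200,150,0],[20,200,150,0]])

```text
clock: 43.75
position: [0.39, 0.5226, 0.2349]
tool_rot: [-3.141, 0.001, 1.62]
force: [-0.1, -0.6, 0.3]
grip_width: 0.0
finger_force: 0.0
```

Run:
```python
from h import *
im=snap("top","t13.png"); s=snap("scene","s13.png")
cv2.imwrite("pics/m13.png",np.vstack([np.hstack([cv2.resize(im[215:285,180:300],(480,280),interpolation=2),cv2.resize(im[120:232,300:388],(220,280))]),cv2.resize(s[165:300,130:400],(700,320),interpolation=2)]))
h=cv2.cvtColor(im,cv2.COLOR_BGR2HSV); m=cv2.inRange(h,(12,110,150),(30,255,255)); m[:225]=0;m[285:]=0;m[:,:180]=0;m[:,230:]=0
v,u=np.nonzero(m); 
for k in((v<260),(v>=260)): print([onz("top",x,y,.07)[:2] for x,y in zip([u[k].min()-.5,u[k].max()+.5],[v[k].mean()]*2)])
```

```text
[array([0.4143, 0.3155]), array([0.4141, 0.2983])]
[array([0.3698, 0.3127]), array([0.3696, 0.2984])]
```

View pics/m13.png

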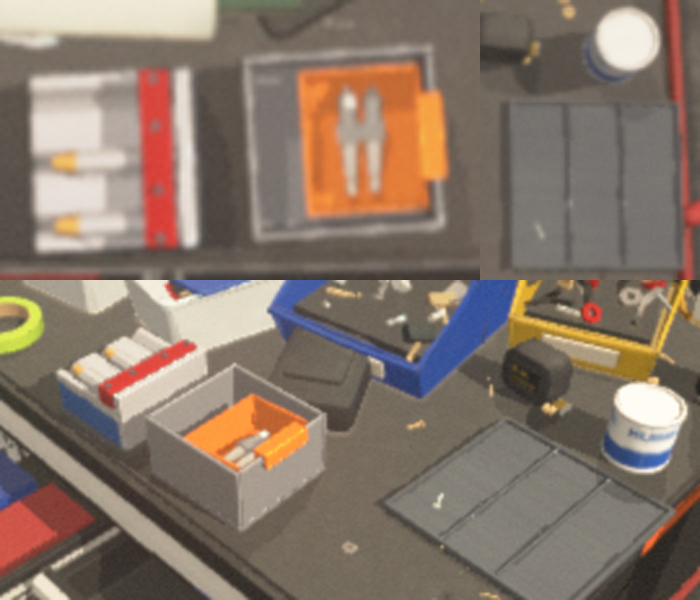

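The final picture shows the tray empty and both pins under the bridge. Their tails measure at y≈.3155 and .3127, which agrees with the heads being at the stop. The plugs are in the hung basket, and the tape roll, tape measure and tin are where they were.

```bash
python3 -c "
from workcell import bot; print(bot.job_done())"
```

```text
the job is handed in; nothing more can be done
None
```

The job is handed in: the basket hangs in the tub with both plugs in it, both pins lie in their own grooves with heads at the stop wall, and the tape roll, tape measure and tin were left alone.

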